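Sweep the stray erasers into the collecting tray

ROBOT

A 6-joint arm with a two-finger parallel gripper is mounted at the origin on a cart in front of the work surface, level with it; the furniture and walls round the work are solid. World frame = base frame: x ahead of the robot, y to its left, z up, the work surface at z = 0. Lengths are in m, angles in rad, forces in N, time in s.
With the tool pointing down it reaches from about 0.275 to 0.825 m from the base axis. Payload 4.9 kg.
Tool frame: the origin (TCP) lies midway between the tips of the shut fingers; the grasp point (between the pads) lies 19 mm behind it (bot.grip_depth is the distance from the TCP to the grasp point, in m); z points along the fingers, y is the line along which they close (so a half turn about z gives the same grasp; the last joint's range is limited). The gripper opens to 85 mm and grips with 20 to 120 N. Pads are 22 mm wide; open, the fingers measure 114 mm over their backs; the gripper's body (76 mm by 85 mm) begins 54 mm behind the grasp point. The pads swing forward as they close: fully open they stand 13 mm farther back than shut.
Start: joints at [-1.258, 0.326, -0.193, 1.052, 0, 1.437], TCP at [0.238, -0.496, 0.201] pointing down, gripper open.
Joint ranges: [-2.65, 2.65], [-0.97, 1.79], [-1.3, 1.35], [-1.93, 2.1], [-1.47, 1.37], [-3.14, 3.14]. Speed limits (rad/s): [2.57, 2.57, 3.14, 3.14, 3.14, 3.14].

INTERFACE

Orientations are given as a unit quaternion [w, x, y, z].
In Python, from cell import bot gives the robot as it stands. Calls block until the motion is done:
- bot.move_pose(position, orientation): joint-space move of the TCP to a pose.
- bot.move_linear(position, speed=0.15, rotation=None, until_force=None): straight line of the TCP; rotation=None keeps the orientation; speed is the mean speed in m/s. With until_force (N) it stops when the force on the tool has changed by that much, and returns True; else False.
- bot.goto_joints(angles): joint-space move.
- bot.set_gripper(opening, grasp_force=None): opening from 0.0 (shut) to 1.0 (fully open); grasp_force is the grip in N (None keeps the last); returns when the fingers have stopped.
- bot.wait(seconds).
- bot.solve_ik(position, orientation): joint angles nearest the present ones, or None.
- bot.camera(name): name is "scene" or "top" or "wrist"; returns the picture (480x640x3 uint8, red, green, blue); there is no depth.
- bot.calibration(name): a dict with "mtx" (3x3 intrinsics, pixels), "k1" (the pictures are not rectified: a ray, as slopes to the right and down, at radius r is drawn at 1 + k1 r^2 times it, then the intrinsics apply), "extrinsics" (4x4, takes a point from world to camera coordinates); the wrist camera has in their place "hand_eye" (4x4, takes a point from camera to tool coordinates, whose origin is the TCP and whose axes are the flange's). Camera axes: x right, y down, z forward; pixel columns grow to the right and rows downward; lengths in m; the calibration is good to about 2 mm. A picture is of the moment at which its call begins: read the wrist's pose just before it. calibration takes no time and is no camera call.
A pose or a line that the arm cannot do raises bot.PlanningError and nothing moves.
- bot.close_job(): hands the job in; it is judged then, once.
Trained networks look in the newest picture that a camera, given by its name, has taken for a name from the list of things; names that differ only in an ending like _2 or _b are one class to them, and where a whole thing is asked for, a point or a joint stands for the part that bears it (a point fixed in the world has none). Each returns a list of dicts, best first, with "confidence" (0 to 1); they miss things now and then, are a little off and sometimes report something else, mostly with a low value. They report only what shows in the picture. A call takes as long as a camera call.
- bot.search_frame(camera, thing): "bbox" ([left, top, width, height] in pixels, round what is visible of it).
Readings, each from a call of its own:
- bot.read_clock(): time.
- bot.read_joint_positions(): joint angles.
- bot.read_joint_vel(): joint speeds.
- bot.read_joint_efforts(): joint torques, N m.
- bot.read_position(): TCP position.
- bot.read_tool_rot(): TCP orientation.
- bot.read_ft_force(): force on the tool from outside, world axes, zero at the start.
- bot.read_moment(): the same for the moment, N m.
- bot.read_gripper_width(): opening from 0.0 (shut) to 1.0 (fully open).
- bot.read_finger_force(): force on a finger pad.
Only numpy, scipy, OpenCV 4.12 (cv2) and the standard library are available. Lean on these libraries where they do the work, as an engineer would, in place of code of your own. Each camera call takes 0.05 s, during which the arm holds its last target. There are 200 camera calls.

TASK

Clear the work sheet: push or sweep the two erasers along the table with the fingertips, through the open front of the aluminium tray, until each lies wholly inside on the tray's flat floor, past the sloping lip. Do not pick up or lift any eraser, and leave the loupe, the sample tube and the slide box standing where they are.

Things in the scene. Friction and masses are not known exactly. Their poses are not given: they have to be found in the camera images.
- tray: fixed sheet-aluminium tray, open at its front. Origin on the table, under its middle; +x points from the open front to the back wall, y along the width, z up. Floor 1.6 mm thick, inside x = -50 to +53 mm, y = -60 to +60 mm. Back and side walls 3 mm thick, 28 mm high. A sloping lip runs from x = -64 mm (table level) up to the floor at x = -50 mm. Two flat screw tabs behind reach x = +71 mm.
- tray_mouth (a point): middle of the tray's open front, where the lip meets the flat floor (tray x = -50 mm, 1.6 mm above the table)
- tray_floor (a point): centre of the tray's inside floor (above the tray's origin, 1.6 mm above the table)
- eraser_1: loose block eraser, blue sleeve with a white end, lying flat; 21 mm (its x) by 42 mm (its y) by 13 mm high (z), 20 to 45 g. Origin: centre of its underside. One of two alike.
- eraser_2: loose block eraser, blue sleeve with a white end, lying flat; 21 mm (its x) by 42 mm (its y) by 13 mm high (z), 20 to 45 g. Origin: centre of its underside. One of two alike.
- loupe: bystander: black stand loupe, 42 mm across and 42 mm high, standing upright; origin at the centre of its underside
- tube: bystander: wide clear sample tube with a green screw cap, 30 mm across and 62 mm high, standing upright; origin at the centre of its underside
- slide_box: bystander: closed blue slide box, 63 mm (x) by 86 mm (y) by 30 mm high; origin at the centre of its underside

How it is judged:
At the end, for the whole second after the job is handed in: Both erasers are at rest between the tray's walls with their centres at least 10 mm behind the line where the lip meets the floor (tray x over -40 mm) and below 25 mm above the table; loupe, tube and slide box upright (within 0.2 rad) and within 15 mm of their starts (x of eraser_1 in the frame of tray between -0.04 and 0.053 m and y of eraser_1 in the frame of tray between -0.06 and 0.06 m and height (world z) of each of eraser_1, eraser_2 below 0.025 m and linear speed of each of eraser_1, eraser_2 below 0.02 m/s and x of eraser_2 in the frame of tray between -0.04 and 0.053 m and y of eraser_2 in the frame of tray between -0.06 and 0.06 m and distance of each of loupe, tube, slide_box from where it was at the start of the episode below 0.015 m and angle between each of loupe, tube, slide_box's own z axis and vertical below 0.2 rad); the robot touches nothing.
It fails at once if an eraser is lifted (its origin over 25 mm above the table) (height (world z) of any of eraser_1, eraser_2 above 0.025 m).
It fails at once if the loupe is shoved more than 15 mm or tipped (distance of loupe from where it was at the start of the episode above 0.015 m or angle between loupe's own z axis and vertical above 0.3 rad).
It fails at once if the tube is shoved more than 15 mm or tipped (distance of tube from where it was at the start of the episode above 0.015 m or angle between tube's own z axis and vertical above 0.3 rad).
It fails at once if the slide_box is shoved more than 15 mm or tipped (distance of slide_box from where it was at the start of the episode above 0.015 m or angle between slide_box's own z axis and vertical above 0.3 rad).
It also fails if it takes over 72 s, if anything falls off the work surface, if the arm or the gripper's body presses on something with over 40 N, if the wrist force passes 120 N, or if a joint passes its speed limit or range.

## Working session

There is one attempt and no reset: what is moved stays moved. The work goes in short steps, each a Python script; the robot and the scene stay as the last script left them, time stands still between calls to the robot, and variables do not carry over. Pictures are saved under pics/ and viewed, at most 10 in all, crops included, and the job is handed in when it is done.

```bash
mkdir -p pics; cat > h.py <<'E'
from cell import bot
import numpy as np, cv2
def ray2world(cam,uv,z,E=None):
    c=bot.calibration(cam);K=np.array(c["mtx"])
    E=np.array(c["extrinsics"]) if E is None else E
    p=cv2.undistortPoints(np.array([[uv]],float),K,np.array([c["k1"],0,0,0.]))[0,0]
    R=E[:3,:3];t=E[:3,3];o=-R.T@t;d=R.T@np.array([p[0],p[1],1])
    return o+d*(z-o[2])/d[2]
def w2p(cam,P):
    c=bot.calibration(cam);E=np.array(c["extrinsics"])
    return cv2.projectPoints(np.array(P,float).reshape(-1,3),cv2.Rodrigues(E[:3,:3])[0],E[:3,3],np.array(c["mtx"]),np.array([c["k1"],0,0,0.]))[0][:,0]
def save(cam,name):
    im=bot.camera(cam);cv2.imwrite(f"pics/{name}.png",cv2.cvtColor(im,cv2.COLOR_RGB2BGR));return im
E
python3 - <<'E'
from h import *
for c in("top","scene"):
    save(c,c+"0")
    E=np.array(bot.calibration(c)["extrinsics"]);print(c,-E[:3,:3].T@E[:3,3])
    for t in("tray","eraser_1","loupe","tube","slide_box"):
        for d in bot.search_frame(c,t):
            b=d["bbox"];print(t,np.round(b),round(d["confidence"],2),ray2world(c,(b[0]+b[2]/2,b[1]+b[3]/2),0.01).round(3))
print(bot.read_tool_rot(),bot.read_clock())
E
```

```text
top [0.30033463 0.40053742 0.86654587]
tray [303. 148.  76.  77.] 0.7 [0.583 0.377 0.01 ]
tray [233. 277.  21.  22.] 0.44 [0.404 0.526 0.01 ]
eraser_1 [366. 309.  30.  16.] 0.75 [0.371 0.305 0.01 ]
eraser_1 [306. 277.  24.  26.] 0.64 [0.407 0.406 0.01 ]
loupe [245. 226.  34.  27.] 0.58 [0.485 0.502 0.01 ]
tube [232. 278.  21.  24.] 0.78 [0.401 0.527 0.01 ]
tube [207. 157.  66.  50.] 0.52 [0.581 0.545 0.01 ]
scene [0.1934209  0.95480211 0.61602112]
tray [244. 201.  91.  68.] 0.7 [0.587 0.385 0.01 ]
eraser_1 [358. 277.  24.  20.] 0.68 [0.408 0.42  0.01 ]
eraser_1 [406. 250.  21.  18.] 0.61 [0.37  0.316 0.01 ]
loupe [288. 279.  28.  38.] 0.86 [0.488 0.499 0.01 ]
tube [335. 304.  21.  38.] 0.55 [0.405 0.505 0.01 ]
[1.75459160e-05 9.75156945e-01 2.21515082e-01 8.50294940e-06] 0.6
```

View pics/top0.png

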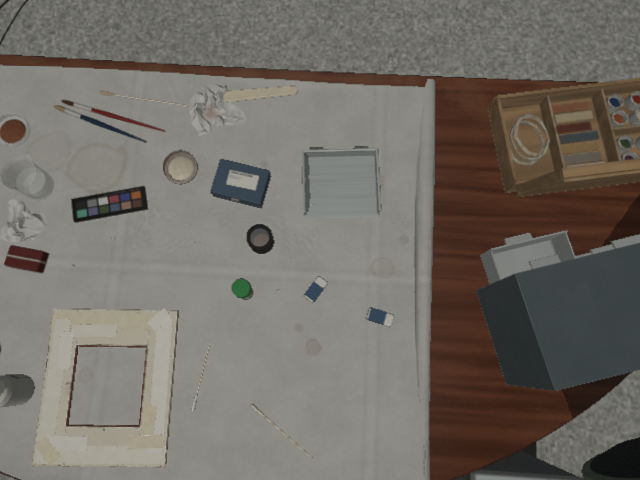

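View pics/scene0.png

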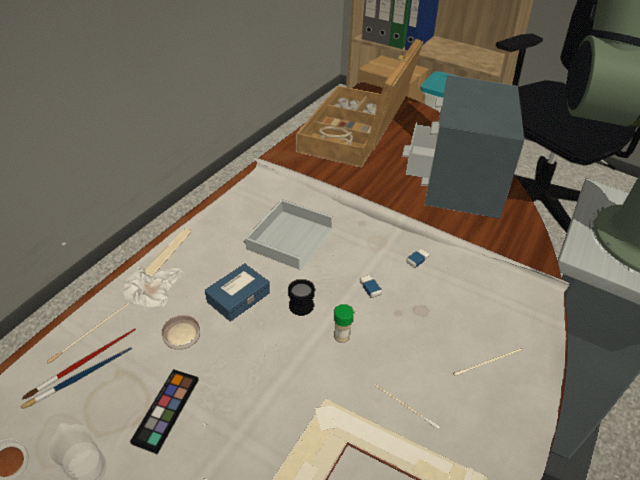

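The top view shows the tray at about (341,182), open toward the robot (image down). The erasers are at (317,289) and (380,316), the loupe at (260,239), the tube at (242,289) and the slide box at (241,184). A cabinet at (570,320) stands between the arm's start and the work, so I'll measure it and zoom in.

```bash
python3 - <<'E'
from h import *
im=cv2.imread("pics/top0.png")
c=im[135:335,200:410];cv2.imwrite("pics/crop.png",cv2.resize(c,None,fx=3,fy=3,interpolation=cv2.INTER_CUBIC)[:600,:])
print("cab base",[ray2world("scene",p,0).round(3) for p in((428,205),(500,213),(523,180))])
for z in(.1,.2,.3): print(z,"scene top",[ray2world("scene",p,z).round(3) for p in((440,110),(505,120),(522,84),(445,75))],"top",[ray2world("top",p,z).round(3) for p in((479,290),(507,383),(556,390),(523,292))])
hsv=cv2.cvtColor(im,cv2.COLOR_BGR2HSV)
for n,(x0,y0,x1,y1) in dict(e1=(300,270,335,308),e2=(360,300,402,333)).items():
    r=im[y0:y1,x0:x1].astype(int)
    blue=(r[...,0]-r[...,2]>35);white=r.min(2)>205
    print(n,blue.sum(),white.sum())
    m=(blue|white).astype(np.uint8)
    nn,l,s,_=cv2.connectedComponentsWithStats(m);k=1+s[1:,4].argmax()
    pts=np.argwhere(l==k)[:,::-1]+[x0,y0]
    w=np.array([ray2world("top",p,0.013)[:2] for p in cv2.boxPoints(cv2.minAreaRect(pts.astype(np.float32)))])
    print(w.mean(0).round(4),np.linalg.norm(np.diff(w,axis=0),axis=1).round(4),(w[1]-w[0]).round(3),s[k])
E
```

```text
cab base [array([0.416, 0.15 , 0.   ]), array([0.284, 0.092, 0.   ]), array([ 0.274, -0.053,  0.   ])]
0.1 scene top [array([ 0.488, -0.053,  0.1  ]), array([ 0.353, -0.098,  0.1  ]), array([ 0.369, -0.318,  0.1  ]), array([ 0.546, -0.24 ,  0.1  ])] top [array([0.408, 0.177, 0.1  ]), array([0.283, 0.142, 0.1  ]), array([0.278, 0.076, 0.1  ]), array([0.409, 0.115, 0.1  ])]
0.2 scene top [array([0.431, 0.142, 0.2  ]), array([0.322, 0.106, 0.2  ]), array([ 0.335, -0.071,  0.2  ]), array([ 0.478, -0.009,  0.2  ])] top [array([0.394, 0.206, 0.2  ]), array([0.285, 0.175, 0.2  ]), array([0.281, 0.118, 0.2  ]), array([0.395, 0.153, 0.2  ])]
0.3 scene top [array([0.374, 0.338, 0.3  ]), array([0.291, 0.31 , 0.3  ]), array([0.301, 0.176, 0.3  ]), array([0.409, 0.223, 0.3  ])] top [array([0.38 , 0.235, 0.3  ]), array([0.287, 0.209, 0.3  ]), array([0.284, 0.161, 0.3  ]), array([0.381, 0.19 , 0.3  ])]
e1 5 0
[0.4049 0.4049] [0.     0.0016 0.    ] [0. 0.] [19 21  1  2  2]
e2 4 0
[0.3628 0.3061] [0.     0.0022 0.    ] [0. 0.] [20 21  2  2  2]
```

View pics/crop.png

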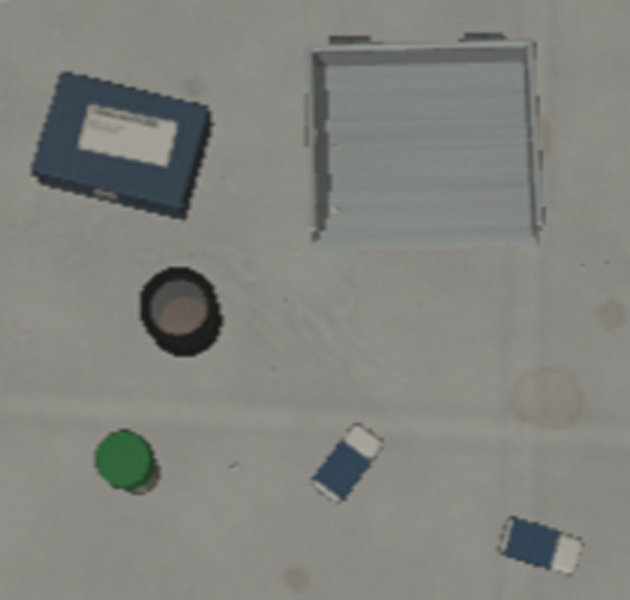

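Close-up of the top view: e1's long axis runs from lower-left to upper-right with its corners at crop (357,424), (382,440), (338,500) and (313,484). e2 is at crop (541,545), and the tray is almost square to the world axes. Next: compute the poses and transit high past the cabinet.

```bash
cat >> h.py <<'E'
from scipy.spatial.transform import Rotation as Ro
def quat(h):  # tool down, tool x along heading h (deg) 
    h=np.radians(h);c,s=np.cos(h),np.sin(h)
    q=Ro.from_matrix(np.array([[c,s,0],[s,-c,0],[0,0,-1]])).as_quat();return [q[3],q[0],q[1],q[2]]
E
python3 - <<'E'
from h import *
f=lambda L,z:np.array([ray2world("top",(200+p[0]/3,135+p[1]/3),z)[:2] for p in L])
print("tray wall tops FL,FR,BL,BR",f([(313,240),(540,240),(310,47),(535,42)],.028).round(4).tolist())
for n,L in dict(e1=[(357,424),(382,440),(338,500),(313,484)],e2=[(508,517),(582,537),(572,573),(500,550)]).items():
    w=f(L,.013);d=np.roll(w,-1,0)-w;print(n,w.mean(0).round(4),np.linalg.norm(d,axis=1).round(3),np.degrees(np.arctan2(d[:,1],d[:,0])).round())
print("cab edge px by z",[(z,w2p("scene",[.416,.15,z])[0].round(),w2p("top",[.416,.15,z])[0].round()) for z in(0,.1,.2,.25,.3)])
for P in([.2,-.4,.5],[.3,.25,.5],[.36,.35,.35],[.34,.30,.006],[.56,.38,.006]):
    for h in(-30,0,20,150,180): 
        j=bot.solve_ik(P,quat(h));print(P,h,None if j is None else np.round(j,2))
E
```

```text
tray wall tops FL,FR,BL,BR [[0.5254, 0.4349], [0.5317, 0.313], [0.6354, 0.4428], [0.6446, 0.3189]]
e1 [0.4087 0.4101] [0.016 0.04  0.016 0.04 ] [-120.  147.   60.  -33.]
e2 [0.3707 0.3069] [0.04  0.02  0.039 0.018] [-102.  166.   75.  -12.]
cab edge px by z [(0, array([428., 205.]), array([478., 294.])), (0.1, array([437., 162.]), array([498., 286.])), (0.2, array([446., 114.]), array([525., 275.])), (0.25, array([451.,  88.]), array([541., 268.])), (0.3, array([457.,  59.]), array([560., 261.]))]
[0.2, -0.4, 0.5] -30 [-1.27  0.12  0.3   1.75  0.    2.39]
[0.2, -0.4, 0.5] 0 [-1.27  0.12  0.3   1.75  0.    1.87]
[0.2, -0.4, 0.5] 20 [-1.27  0.12  0.3   1.75  0.    1.52]
[0.2, -0.4, 0.5] 150 [-1.27  0.12  0.3   1.75  0.   -0.75]
[0.2, -0.4, 0.5] 180 [-1.27  0.12  0.3   1.75  0.   -1.27]
[0.3, 0.25, 0.5] -30 [ 0.51  0.01  0.17  1.74  0.   -2.11]
[0.3, 0.25, 0.5] 0 [ 0.51  0.01  0.17  1.74  0.   -2.64]
[0.3, 0.25, 0.5] 20 [ 0.51  0.01  0.17  1.74  0.   -2.99]
[0.3, 0.25, 0.5] 150 [0.51 0.01 0.17 1.74 0.   1.03]
[0.3, 0.25, 0.5] 180 [0.51 0.01 0.17 1.74 0.   0.51]
[0.36, 0.35, 0.35] -30 [ 
[... 185 characters left out ...]
 0.18 -0.01  1.38  0.    1.15]
[0.36, 0.35, 0.35] 180 [ 0.62  0.18 -0.01  1.38  0.    0.62]
[0.34, 0.3, 0.006] -30 [ 0.56  0.4  -0.68  0.49  0.   -2.06]
[0.34, 0.3, 0.006] 0 [ 0.56  0.4  -0.68  0.49  0.   -2.58]
[0.34, 0.3, 0.006] 20 [ 0.56  0.4  -0.68  0.49  0.   -2.93]
[0.34, 0.3, 0.006] 150 [ 0.56  0.4  -0.68  0.49  0.    1.08]
[0.34, 0.3, 0.006] 180 [ 0.56  0.4  -0.68  0.49  0.    0.56]
[0.56, 0.38, 0.006] -30 [ 0.49  0.72 -0.05  0.79  0.   -2.13]
[0.56, 0.38, 0.006] 0 [ 0.49  0.72 -0.05  0.79  0.   -2.65]
[0.56, 0.38, 0.006] 20 [ 0.49  0.72 -0.05  0.79  0.   -3.  ]
[0.56, 0.38, 0.006] 150 [ 0.49  0.72 -0.05  0.79  0.    1.01]
[0.56, 0.38, 0.006] 180 [ 0.49  0.72 -0.05  0.79  0.    0.49]
```

```bash
cat >> h.py <<'E'
def wristE():
    p=bot.read_position();q=bot.read_tool_rot()
    T=np.eye(4);T[:3,:3]=Ro.from_quat([q[1],q[2],q[3],q[0]]).as_matrix();T[:3,3]=p
    return np.linalg.inv(T@np.array(bot.calibration("wrist")["hand_eye"]))
E
python3 - <<'E'
from h import *
bot.set_gripper(0.0)
bot.goto_joints(bot.solve_ik([.2,-.4,.5],quat(150)))
bot.goto_joints(bot.solve_ik([.3,.25,.5],quat(180)))
bot.move_pose([.36,.35,.33],quat(180))
E=wristE();np.save("E1.npy",E);save("wrist","w1")
for t in("eraser_1","tray"):
    for d in bot.search_frame("wrist",t):
        b=d["bbox"];print(t,np.round(b),round(d["confidence"],2),ray2world("wrist",(b[0]+b[2]/2,b[1]+b[3]/2),0.01,E).round(3))
print(bot.read_clock())
E
```

```text
eraser_1 [344. 206.  29.  28.] 0.75 [0.409 0.412 0.01 ]
eraser_1 [274. 188.  32.  19.] 0.64 [0.374 0.308 0.01 ]
tray [347. 283.  32.  42.] 0.81 [0.55  0.424 0.01 ]
6.5833
```

View pics/w1.png

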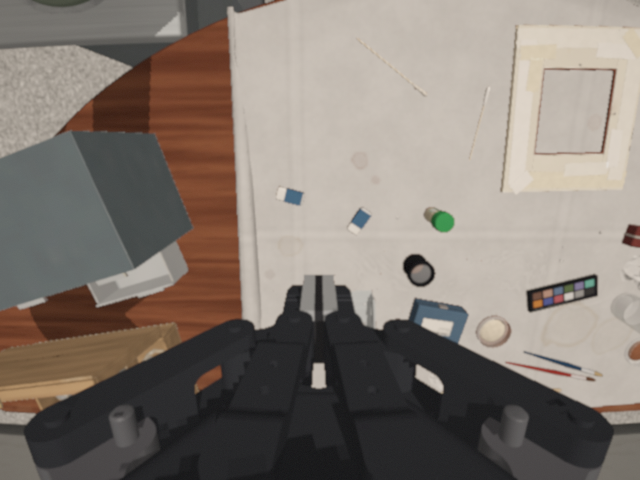

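The networks' wrist-camera finds agree with my positions to about 3 mm: e1 at (358,220), e2 at (290,197). Starting the e1 push, with a check part-way.

```bash
python3 - <<'E'
from h import *
bot.move_pose([.352,.411,.06],quat(180))
print(bot.move_linear([.352,.411,.005],speed=.08,until_force=8),bot.read_position())
bot.move_linear([.44,.411,.005],speed=.07)
print(bot.read_ft_force())
bot.move_linear([.41,.411,.005],speed=.1)
bot.move_linear([.36,.35,.2],speed=.2)
im=save("top","t2");cv2.imwrite("pics/c2.png",cv2.resize(cv2.imread("pics/t2.png")[135:335,200:410],None,fx=3,fy=3,interpolation=cv2.INTER_CUBIC))
for d in bot.search_frame("top","eraser_1"):
    b=d["bbox"];print(np.round(b),round(d["confidence"],2),ray2world("top",(b[0]+b[2]/2,b[1]+b[3]/2),0.013).round(3))
print(bot.read_clock())
E
```

```text
False [0.35230159 0.41128271 0.00531951]
[-0.05260136 -0.78942006 -0.08052537]
[303. 275.  24.  23.] 0.64 [0.412 0.412 0.013]
11.6583
```

View pics/c2.png

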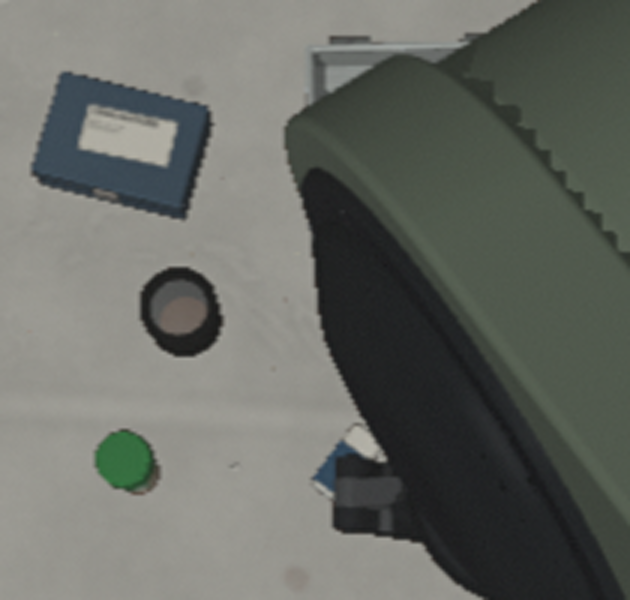

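The crop shows e1 unmoved at (347,462), with the arm covering the tray. Expected e1 about 6 cm further on, so I'll check readings and the scene view during a push.

```bash
python3 - <<'E'
from h import *
print(bot.read_position(),bot.read_gripper_width())
bot.move_linear([.352,.411,.06],speed=.2)
bot.move_linear([.352,.411,.005],speed=.08)
for x in(.38,.40,.415):
    bot.move_linear([x,.411,.005],speed=.07);print(bot.read_position(),bot.read_ft_force())
save("scene","s3");cv2.imwrite("pics/c3.png",cv2.resize(cv2.imread("pics/s3.png")[190:350,240:450],None,fx=3,fy=3,interpolation=cv2.INTER_CUBIC))
for d in bot.search_frame("scene","eraser_1"):
    b=d["bbox"];print(np.round(b),round(d["confidence"],2),ray2world("scene",(b[0]+b[2]/2,b[1]+b[3]/2),0.007).round(3))
E
```

```text
[0.35959962 0.34970977 0.19876567] -0.0033759496903858627
[0.38029214 0.41081772 0.00491656] [ 0.53937831 -0.22306227  0.40630938]
[0.40046979 0.41100158 0.00494242] [-0.15532596 -0.58465429 -0.88868436]
[0.4155456  0.41103169 0.00499931] [ 0.86465378  0.20919992 -0.51559863]
[358. 276.  23.  21.] 0.63 [0.41  0.415 0.007]
[407. 250.  19.  15.] 0.62 [0.372 0.309 0.007]
```

View pics/c3.png

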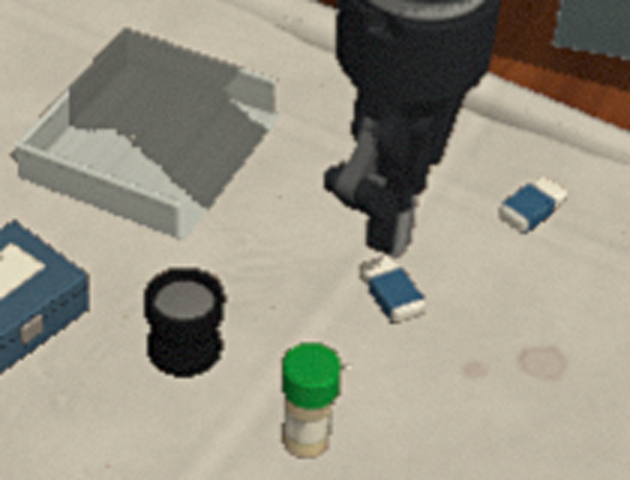

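```bash
python3 - <<'E'
from h import *
print([ray2world("scene",(240+388/3,190+250/3),z).round(3) for z in(.003,.02,.04,.06)],w2p("scene",[.4155,.411,.005]))
s=bot.read_joint_positions();print(np.round(s,3),bot.read_position(),bot.read_tool_rot())
im=save("top","t4");im=cv2.imread("pics/t4.png")[230:350,270:410];cv2.imwrite("pics/c4.png",cv2.resize(im,None,fx=4,fy=4,interpolation=cv2.INTER_CUBIC))
print(w2p("top",[.4155,.411,.005]))
E
```

```text
[array([0.426, 0.385, 0.003]), array([0.419, 0.401, 0.02 ]), array([0.412, 0.42 , 0.04 ]), array([0.404, 0.438, 0.06 ])] [[367.77224584 284.24602565]]
[ 0.654  0.583 -0.338  0.65   0.     0.654] [0.41483397 0.41088469 0.00488257] [-1.91179227e-04  3.22144282e-05  9.99999977e-01 -8.82397271e-05]
[[315.57777547 285.32614183]]
```

View pics/c4.png

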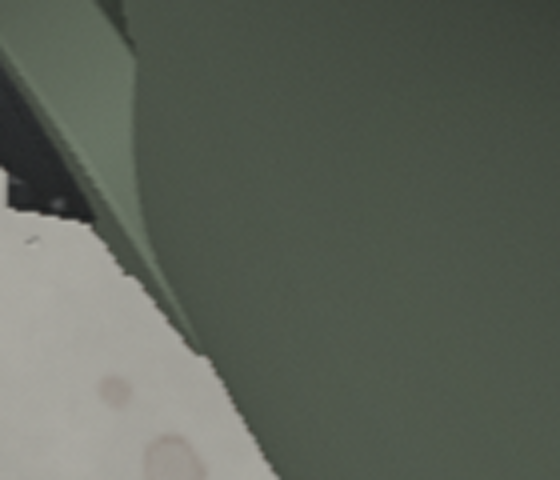

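The top view is fully covered by the arm. In the scene view the fingertip at (369,273) fits z ≈ 0.03 above the eraser, not 0.005. So I'll find the table by touch.

```bash
python3 - <<'E'
from h import *
bot.move_linear([.415,.411,.03],speed=.15)
bot.move_linear([.345,.411,.012],speed=.15)
print(bot.move_linear([.345,.411,-.04],speed=.025,until_force=4),bot.read_position(),bot.read_ft_force(),bot.read_clock())
E
```

```text
True [ 0.34491472  0.41092575 -0.03054505] [-0.81136813 -0.26141182  6.07730715] 17.3833
```

Touch shows the table at commanded z ≈ -0.030, so true height = reading + 30 mm. Repeating the push at -0.025.

```bash
python3 - <<'E'
from h import *
bot.move_linear([.35,.411,-.025],speed=.05)
for x in(.40,.46):
    print(bot.move_linear([x,.411,-.025],speed=.07,until_force=15),bot.read_position().round(4),bot.read_ft_force().round(2))
save("scene","s5");cv2.imwrite("pics/c5.png",cv2.resize(cv2.imread("pics/s5.png")[190:350,240:450],None,fx=3,fy=3,interpolation=cv2.INTER_CUBIC))
for d in bot.search_frame("scene","eraser_1"):
    b=d["bbox"];print(np.round(b),round(d["confidence"],2),ray2world("scene",(b[0]+b[2]/2,b[1]+b[3]/2),0.007).round(3))
E
```

```text
False [ 0.3996  0.4108 -0.0252] [ 0.11 -0.35 -0.52]
False [ 0.4595  0.4108 -0.0251] [-0.74 -0.27 -0.78]
[406. 249.  21.  18.] 0.64 [0.371 0.312 0.007]
```

View pics/c5.png

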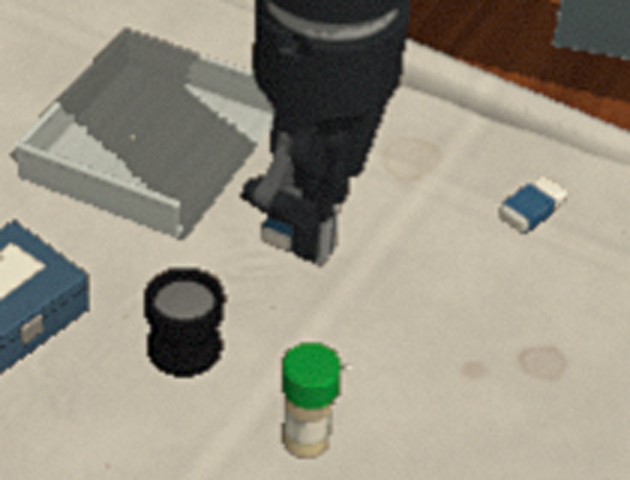

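The view shows e1 now flush ahead of the fingers, with its white end at crop (276,234). e2 and the bystanders are undisturbed. Continuing into the tray.

```bash
python3 - <<'E'
from h import *
print("end y",ray2world("scene",(240+262/3,190+236/3),.007))
for x,z in((.51,-.0245),(.58,-.0235)):
    print(bot.move_linear([x,.410,z],speed=.07,until_force=15),bot.read_position().round(4),bot.read_ft_force().round(2))
bot.move_linear([.55,.405,-.0235],speed=.15)
bot.move_linear([.53,.40,.06],speed=.2)
bot.move_pose([.33,.28,.06],quat(180+13))
save("scene","s6");save("top","t6");cv2.imwrite("pics/c6.png",np.vstack([cv2.resize(cv2.imread("pics/s6.png")[190:330,230:440],None,fx=2,fy=2),cv2.resize(cv2.imread("pics/t6.png")[135:285,200:410],None,fx=2,fy=2)]))
for c in("scene","top"):
  for d in bot.search_frame(c,"eraser_1"):
    b=d["bbox"];print(np.round(b),round(d["confidence"],2),ray2world(c,(b[0]+b[2]/2,b[1]+b[3]/2),0.008).round(3))
print(bot.read_clock())
E
```

```text
end y [0.48885124 0.41776231 0.007     ]
False [ 0.5097  0.4098 -0.0247] [ 0.42 -1.91  0.23]
False [ 0.5794  0.41   -0.0236] [0.37 0.65 0.82]
[313. 246.  24.  19.] 0.52 [0.509 0.392 0.008]
[406. 249.  22.  16.] 0.49 [0.372 0.308 0.008]
[324. 217.  22.  25.] 0.58 [0.509 0.384 0.008]
23.75
```

View pics/c6.png

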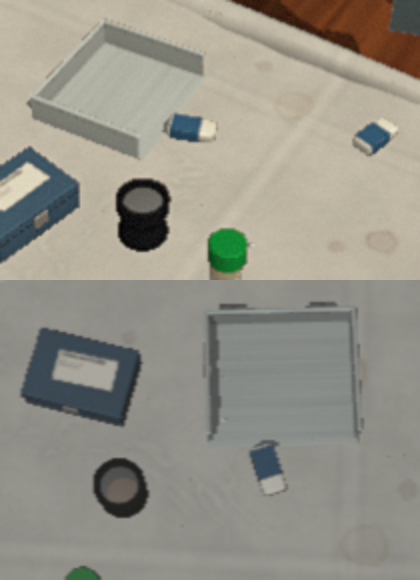

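The picture shows e1 slipped off the fingers' -y side: it lies at the mouth at top-crop (268,468), nearly end-on to the tray. I'll tune a blue-sleeve segmentation on the saved images for numeric checks.

```bash
cat >> h.py <<'E'
def sleeves(cam,im,z=.013,box=((.33,.68),(.27,.46))):
    r=im.astype(int);m=((r[...,0]-r[...,2])<-18 if False else (r[...,2]-r[...,0])>18).astype(np.uint8) # im RGB
    n,l,s,c=cv2.connectedComponentsWithStats(m);out=[]
    for k in range(1,n):
        if s[k,4]<25: continue
        w=ray2world(cam,c[k],z)
        if not(box[0][0]<w[0]<box[0][1] and box[1][0]<w[1]<box[1][1]): continue
        pts=np.argwhere(l==k)[:,::-1]
        P=np.array([ray2world(cam,p,z)[:2] for p in pts])*1000
        rc=cv2.minAreaRect(P.astype(np.float32));b=cv2.boxPoints(rc);e=[b[1]-b[0],b[2]-b[1]]
        L=max(e,key=np.linalg.norm);out.append((w[:2].round(4),np.round(rc[1]),round(np.degrees(np.arctan2(L[1],L[0]))%180),s[k,4]))
    return out
E
python3 - <<'E'
from h import *
for c,f in(("top","top0"),("top","t6"),("scene","s6")):
    print(f);[print("  ",*o) for o in sleeves(c,cv2.imread(f"pics/{f}.png")[...,::-1])]
E
```

```text
top0
   [0.4049 0.4136] [19. 24.] 146 188
   [0.3719 0.3121] [24. 19.] 75 192
t6
   [0.5139 0.3885] [25. 20.] 21 176
   [0.3719 0.3121] [24. 19.] 75 192
s6
   [0.5123 0.3964] [25. 29.] 109 164
   [0.37   0.3171] [29. 24.] 74 134
```

```bash
python3 - <<'E'
from h import *
h=15;u=np.array([np.cos(np.radians(h)),np.sin(np.radians(h))]);s=np.array([.463,.3745])
P=lambda d,z:[*(s+d*u),z]
bot.move_pose(P(0,.03),quat(180+h))
bot.move_linear(P(0,-.025),speed=.1)
for d,z in((.05,-.0245),(.104,-.0235)):
    print(bot.move_linear(P(d,z),speed=.06,until_force=15),bot.read_position().round(4),bot.read_ft_force().round(2))
bot.move_linear(P(.075,-.0235),speed=.15)
bot.move_linear(P(.05,.04),speed=.2)
bot.move_pose([.325,.30,.04],quat(180+10))
print(*sleeves("top",save("top","t7")));print(*sleeves("scene",save("scene","s7")))
for c in("top","scene"):
  for d in bot.search_frame(c,"eraser_1"):
    b=d["bbox"];print(np.round(b),round(d["confidence"],2),ray2world(c,(b[0]+b[2]/2,b[1]+b[3]/2),0.012).round(3))
print(bot.read_clock())
E
```

```text
False [ 0.5109  0.3873 -0.0247] [-0.68  0.72 -0.36]
False [ 0.563   0.4013 -0.0236] [-0.42 -0.07 -0.1 ]
(array([0.6004, 0.4077]), array([25., 20.]), 15, np.int32(173)) (array([0.3755, 0.3207]), array([ 7., 17.]), 165, np.int32(40))
(array([0.5995, 0.4142]), array([25., 32.]), 112, np.int32(152)) (array([0.3699, 0.3171]), array([28., 25.]), 70, np.int32(133))
[314. 166.  18.  27.] 0.72 [0.592 0.407 0.012]
[364. 307.  11.  14.] 0.66 [0.374 0.323 0.012]
[403. 250.  25.  18.] 0.76 [0.371 0.319 0.012]
[266. 237.  25.  13.] 0.62 [0.591 0.415 0.012]
29.05
```

e1 is in: centre about (0.594, 0.407), which is tray x ≈ +11 mm. Next is e2: push square on its long side along a gentle arc.

```bash
cat >> h.py <<'E'
def arc(c,h,segs,z=-.025,step=.015,off=.0215,speed=.06):
    """push: eraser centre c, heading h(deg); segs=(length, new heading)"""
    c=np.array(c,float);U=lambda a:np.array([np.cos(np.radians(a)),np.sin(np.radians(a))])
    for L,h1 in segs:
        n=max(1,round(L/step))if h1!=h else 1
        for i in range(n):
            a=h+(h1-h)/n;c=c+L/n*U((h+a)/2) if n>1 else c+L*U(h1);h0,h=h,a;h1=h1
            # keep remaining increments even
            n_left=n-i-1
            if bot.move_linear([*(c-off*U(h)),z],speed=speed,rotation=quat(180+h),until_force=15):print("force stop",c,h);return c,h
            if n_left: hh=(h1-h)/n_left;h_next=h+hh
            n_=n
            if n_left: n=n  # constant segment length
    return c,h
E
python3 - <<'E'
import re
s=open('h.py').read();i=s.index("def arc(")
s=s[:i]+'''def arc(c,h,segs,z=-.025,step=.015,off=.0215,speed=.06):
    """push: eraser centre c, heading h (deg); segs = (length, final heading)"""
    c=np.array(c,float);U=lambda a:np.array([np.cos(np.radians(a)),np.sin(np.radians(a))])
    for L,h1 in segs:
        n=1 if h1==h else round(L/step)
        for a in np.linspace(h,h1,n+1)[1:]:
            c=c+L/n*U((h+a)/2);h=a
            if bot.move_linear([*(c-off*U(h)),z],speed=speed,rotation=quat(180+h),until_force=15):print("force stop");return c,h
    return c,h
'''
open('h.py','w').write(s)
E
python3 - <<'E'
from h import *
U=lambda a:np.array([np.cos(np.radians(a)),np.sin(np.radians(a))])
c=np.array([.371,.3075]);s=c-.036*U(-15)
bot.move_pose([*s,.0],quat(180-15));bot.move_linear([*s,-.025],speed=.08)
c,h=arc(c,-15,[(.060,30),(.060,30)]);print(c,h,bot.read_position().round(4),bot.read_clock())
bot.move_linear([*(c-.06*U(h)),-.025],speed=.15)
bot.move_linear([.33,.30,.04],speed=.25)
print(*sleeves("top",save("top","t8")));print(*sleeves("scene",save("scene","s8")));print(bot.read_clock())
E
```

```text
[0.48102426 0.3451441 ] 30.0 [ 0.462   0.3342 -0.0251] 33.05
(array([0.6004, 0.4078]), array([25., 20.]), 15, np.int32(173)) (array([0.4774, 0.3491]), array([19., 24.]), 120, np.int32(175))
(array([0.5995, 0.4143]), array([25., 32.]), 112, np.int32(151)) (array([0.4783, 0.3535]), array([18., 23.]), 123, np.int32(96))
34.1833
```

e2 tracks the fingers exactly. Finishing the arc into the tray.

```bash
python3 - <<'E'
from h import *
U=lambda a:np.array([np.cos(np.radians(a)),np.sin(np.radians(a))])
c=np.array([.4797,.3452]);s=c-.04*U(30)
bot.move_pose([*s,.0],quat(210));bot.move_linear([*s,-.025],speed=.08)
c,h=arc(c,30,[(.055,2),(.04,2)],z=-.024);print(c,h,bot.read_position().round(4))
bot.move_linear([*(c-.055*U(h)),-.024],speed=.15)
bot.move_linear([.33,.30,.06],speed=.25)
print(*sleeves("top",save("top","t9")));print(*sleeves("scene",save("scene","s9")));print(bot.read_clock())
cv2.imwrite("pics/c9.png",np.vstack([cv2.resize(cv2.imread("pics/s9.png")[180:330,230:440],None,fx=2,fy=2),cv2.resize(cv2.imread("pics/t9.png")[135:285,200:410],None,fx=2,fy=2)]))
E
```

```text
[0.57205307 0.36161497] 2.0 [ 0.5503  0.3607 -0.0242]
(array([0.6005, 0.4077]), array([25., 20.]), 15, np.int32(174)) (array([0.5711, 0.3669]), array([22., 23.]), 92, np.int32(189))
(array([0.5709, 0.3699]), array([24., 28.]), 90, np.int32(120)) (array([0.5995, 0.4143]), array([25., 32.]), 112, np.int32(151))
39.3583
```

View pics/c9.png

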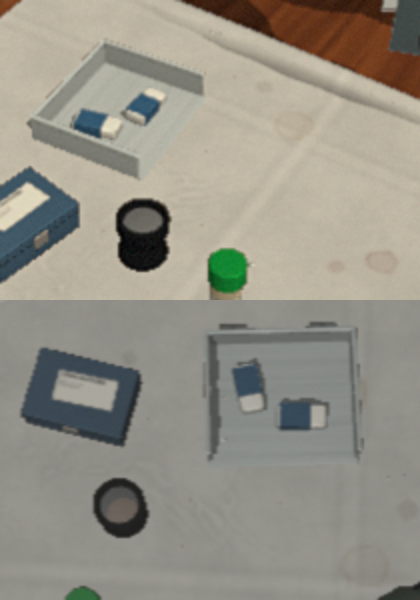

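Both erasers lie flat inside the tray, at top-crop (249,387) and (303,415), well behind the lip. The loupe, tube and slide box are where they were, and the gripper is clear.

```bash
python3 -c "
from cell import bot
print(bot.read_position(),bot.close_job())"
```

```text
the job is handed in; nothing more can be done
[0.33138006 0.30044886 0.05968322] None
```

Job handed in at about 40 s of the 72 s allowed: the last pictures show both erasers flat on the tray floor behind the lip and the loupe, tube and slide box not visibly moved, but `close_job` returned no verdict.

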